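Fit the centrifuge rotor on its splined shaft and close the lid

ROBOT

A 6-joint arm with a two-finger parallel gripper is mounted at the origin on the work surface. World frame = base frame: x ahead of the robot, y to its left, z up, the work surface at z = 0. Lengths are in m, angles in rad, forces in N, time in s.
With the tool pointing down it reaches from about 0.35 to 0.975 m from the base axis. Payload 7.1 kg.
Tool frame: the origin (TCP) lies at the very end of the fingers, on their centre line; the grasp point (between the pads) lies 19 mm behind it; z points along the fingers, y is the direction in which the jaws open and shut (so a half turn about z gives the same grasp; the last joint's range is limited). The gripper opens to 88 mm and grips with 3 to 60 N. Pads are 20 mm wide; open, the fingers measure 115 mm over their backs; the gripper's body (75 mm by 178 mm) begins 61 mm behind the grasp point.
Start: joints at [-1.326, 0.423, 1.63, -0, 1.089, -0.019], TCP at [0.163, -0.603, 0.223] pointing down, gripper open.
Joint ranges: [-3, 3], [-0.9, 2.11], [0.09, 2.58], [-1.31, 4.45], [0.11, 2.69], [-2.54, 2.54]. Speed limits (rad/s): [2.39, 2.39, 3.01, 3.14, 3.14, 3.14].

INTERFACE

Orientations are given as a rotation vector (axis times angle).
In Python, from bench import get_state, snapshot, close_job gives the robot as it stands.
- The arm moves only by the tool step_arm, never from a script. Its argument "deltas" is a list of rows, each a list of 7 numbers: the turn, a rotation vector about the tool's x, y, z in rad, then the shift along the tool's x, y, z in m, then the opening, from 0 (shut) to 1 (fully open). A call has 1 to 20 rows; each row is the pose to reach, as a shift and turn from the pose measured when the call began, along the tool's axes at that moment; what a row does not reach only later rows make up. A row lasts 1/12 s, in which the tool goes at most 41.7 mm and 7.16 degrees, less where a joint would pass 70% of its speed; a pose out of reach is approached as far as the arm can. A call with a gripper value outside its range is refused whole. The fingers move at their own pace and stop on an object; "newtons" is the grip in N (left out, the last holds). Time passes only in rows, so rows that repeat a pose let the fingers close. It gives the time, the measured TCP pose, the force and the opening at its end, in the units of the state.
- get_state(): the state, without advancing time (a new reading comes with each control period).
- snapshot(name): name is "scene" or "top" or "wrist"; returns a dict with "color" (384x512x3 uint8, red, green, blue), "depth" (384x512 float32, m along the optical axis (not along the pixel's ray), 0 where there is no reading), "mtx" (3x3 intrinsics, pixels), "world_from_camera" (4x4, takes a point from camera to world coordinates). Camera axes: x right, y down, z forward; pixel columns grow to the right and rows downward; lengths in m; the calibration is good to about 2 mm. A picture is of the moment at which its call begins.
- close_job(): hands the job in, once; it reports no verdict.
The state is a dict: "t": time; "q": joint angles; "qvel": joint speeds; "joint_torque": joint torques, N m; "eef_pos": TCP position; "tcp_rot": TCP orientation; "wrist_force": force on the tool from outside, world axes, zero at the start; "torque": the same for the moment, N m; "gripper_width": opening from 0.0 (shut) to 1.0 (fully open).
Only numpy, scipy, OpenCV 4.12 (cv2) and the standard library are available. Lean on these libraries where they do the work, as an engineer would, in place of code of your own. Each camera call takes 0.05 s, during which the arm holds its last target.

TASK

Take the round eight-hole rotor by its grip and fit it on the centrifuge's drive shaft: turn it until the slots in its hub line up with the shaft's four teeth, and lower it gently, without forcing or dropping it, until it sits fully home and level. Let go of it, then close the lid completely. Leave the square rotor, the pot and the tip box where they stand.

Things in the scene. Friction and masses are not known exactly. Their poses are not given: they have to be found in the camera images.
- rotor_centre (a point): Centre of the loose round aluminium rotor (0.2 to 0.5 kg, 90 mm high, stands upright), 45 mm above its underside; z up along its axis. From below: hub to 36 mm, solid disc 96 mm across with eight dark tube holes from 36 to 56 mm, grip bar on top. Seated, this point is 45 mm above shaft.
- rotor_grip (a point): Centre of the round rotor's grip: an upright bar 52 mm long along the rotor's x axis, 18 mm thick along y, 34 mm high (56 to 90 mm above the underside; this point at 73 mm).
- rotor_hub (a point): Centre of the round rotor's underside. The hub, 44 x 44 x 36 mm high, is cut from below through its whole height by two crossing slots 10 mm wide, open at the sides, leaving four square legs. One slot runs along the rotor's x axis (under the grip bar), the other along y.
- strip_rotor_centre (a point): Centre, 45 mm above the underside, of another loose aluminium rotor, for another machine: 84 mm square plate with two long dark slots, plain round hub, same grip bar, 90 mm high. A bystander. The two rotors may stand in either of two places.
- shaft (a point): On the axis of the steel drive shaft in the centrifuge's bowl, at the top of its 60 mm flange, on which the underside of a seated rotor rests; 30 mm above the bench, z up. The shaft starts at any angle; it can turn but is held by 0.12 N m of friction. Bowl 136 mm across inside, rim 80 mm above this point, housing 192 mm across.
- teeth (a point): On the shaft's axis, at the top of its four teeth, 18 mm above the flange. The teeth form a cross along this frame's x and y axes (the rotor fits at any quarter turn), reach 18 mm from the axis and are 7 mm thick (4 mm in the top 3 mm). Above them a round pilot pin of 12 mm diameter with a tapered tip rises 14 mm more.
- hinge (a point): Middle of the lid's hinge line on the housing's rim, 97 mm from the shaft's axis and 110 mm above the bench, on the side to the robot's right. Fixed to the housing: x along the hinge line, y level from the hinge towards the shaft's axis, z up.
- lid (a joint): Lid opening in rad: 0 closed, 1.57 upright, starts at 1.6 to 1.85, leaning out. Stiff hinge (0.35 N m): it stays where left and takes a few newtons to push shut, from its outer side, then from above. Round white cap 184 mm across, 30 mm thick; centre 97 mm and free edge 189 mm from the hinge. Closed, its flat outer face is 30 mm above the hinge.
- pot: Small clear specimen pot with a red cap, 44 mm diameter, 55 mm high, loose; origin at its underside. A bystander.
- tip_box: Blue box with a clear lid, 80 x 115 mm, 63 mm high, loose; origin at its underside. A bystander.
Things that resemble listed ones, but are neither listed nor needed, are in the scene too. What is shaped like the part that bears rotor_centre but green is not meant.

How it is judged:
By the outcome, as a careful person would: the job done as asked, in the order asked, and still so for the second after the job is handed in, with the robot touching nothing.
It also fails if it takes over 64 s, if anything falls off the work surface, if the arm or the gripper's body presses on something with over 40 N, if the wrist force passes 120 N, or if a joint passes its speed limit or range.

## Working session

There is one attempt and no reset: what is moved stays moved. The work goes in short steps, Python scripts to look and compute and a tool call to move; the robot and the scene stay as the last step left them, time stands still between calls to the robot, and variables do not carry over. Pictures are saved under pics/ and viewed, and the job is handed in when it is done.

Besides the shell and the picture viewer there is one more tool, called after "Emit:" by a JSON object that holds its "api" and its "payload", one argument or row to a line. step_arm: Moves the arm, as the interface text tells. Its arguments: {"type":"object","properties":{"deltas":{"type":"array"},"newtons":{"type":"number"}},"required":["deltas"]}

```bash
ls; mkdir -p pics
cat > h.py <<'E'
import numpy as np, cv2
from bench import get_state, snapshot, close_job
from scipy.spatial.transform import Rotation as R
def snap(n,f):
    s=snapshot(n); cv2.imwrite(f'pics/{f}.png',s['color'][:,:,::-1]); np.savez(f'pics/{f}.npz',**s); return s
def load(f): return dict(np.load(f'pics/{f}.npz'))
def pw(s,u,v,d=None):
    d=s['depth'][int(v),int(u)] if d is None else d
    p=np.linalg.inv(s['mtx'])@[u,v,1]*d
    return (s['world_from_camera']@np.r_[p,1])[:3]
def pz(s,u,v,z):
    T=s['world_from_camera']; r=T[:3,:3]@np.linalg.inv(s['mtx'])@[u,v,1]; return T[:3,3]+r*(z-T[2,3])/r[2]
def cloud(s):
    v,u=np.mgrid[:384,:512]; d=s['depth']; K=np.linalg.inv(s['mtx'])
    p=np.stack([u,v,np.ones_like(u)],-1)@K.T*d[...,None]; T=s['world_from_camera']
    return p@T[:3,:3].T+T[:3,3]
def crop(f,u0,v0,u1,v1,k,o):
    i=cv2.imread(f'pics/{f}.png')[v0:v1,u0:u1]; cv2.imwrite(f'pics/{o}.png',cv2.resize(i,None,fx=k,fy=k,interpolation=cv2.INTER_CUBIC))
E
python3 - <<'E'
from h import *
print(get_state())
for n in ('scene','top','wrist'):
    s=snap(n,n+'0'); print(s['world_from_camera'].round(3),s['mtx'])
E
```

```text
pics
{'t': 0.0, 'q': array([-1.32603375e+00,  4.23820350e-01,  1.63067510e+00, -3.91534890e-05,
        1.08859653e+00, -1.89976857e-02]), 'qvel': array([-0.00059567,  0.00016304, -0.00044006,  0.00106029,  0.00129015,
        0.00063932]), 'joint_torque': array([ 3.63779116e-03, -5.44614387e+01, -2.73664445e+01,  6.46306062e-02,
        2.27979053e-02, -1.09515588e-04]), 'eef_pos': array([ 0.16282845, -0.60284935,  0.22192035]), 'tcp_rot': array([-3.11283562e+00, -4.12946628e-01,  3.19258944e-04]), 'wrist_force': array([-0.22034222, -0.03709437, -0.1141291 ]), 'torque': array([0.07721034, 0.0117126 , 0.01073378]), 'gripper_width': 1.0004676891845887}
[[-0.431  0.51  -0.745  1.194]
 [ 0.902  0.262 -0.343  0.332]
 [ 0.021 -0.82  -0.573  0.577]
 [ 0.     0.     0.     1.   ]] [[459.93106869   0.         253.69197708]
 [  0.         459.93106869 187.09629965]
 [  0.           0.           1.        ]]
[[ 0.003 -0.998  0.064  0.523]
 [-1.    -0.005 -0.025  0.051]
 [ 0.025 -0.064 -0.998  0.864]
 [ 0.     0.     0.     1.   ]] [[438.39106508   0.         247.35340031]
 [  0.         438.39106508 195.01676217]
 [  0.           0.           1.        ]]
[[ 0.261 -0.931 -0.254  0.233]
 [-0.965 -0.253 -0.067 -0.584]
 [-0.002  0.263 -0.965  0.385]
 [ 0.     0.     0.     1.   ]] [[293.23689      0.         260.2006481 ]
 [  0.         293.23689    186.75763634]
 [  0.           0.           1.        ]]
```

View pics/scene0.png

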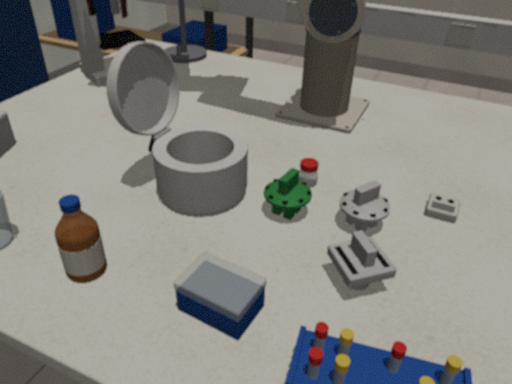

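View pics/top0.png

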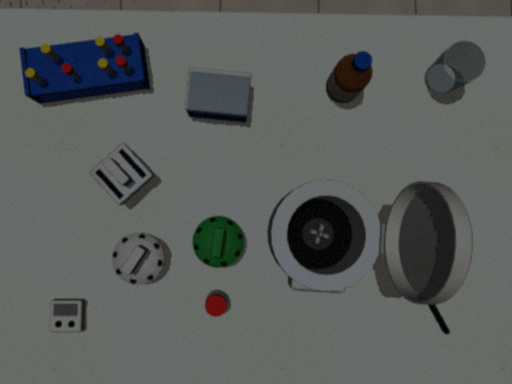

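View pics/wrist0.png

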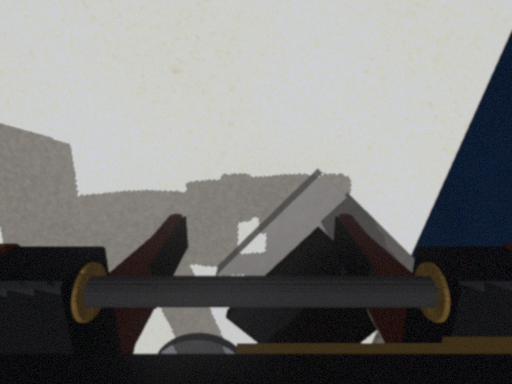

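The round rotor is at about (138,258) in the top picture. The square rotor is at (122,174), the green decoy at (218,242), the shaft cross at (320,234), and the open lid at about (428,242). I'll enlarge these next.

Run:
```python
from h import *
crop('top0',90,215,190,305,8,'c_rot'); crop('top0',280,195,360,275,7,'c_sh')
s=load('top0'); P=cloud(s)
for u,v in [(138,258),(132,260),(320,234),(275,234),(365,234),(330,185),(330,280),(428,242),(466,242),(400,242)]: print(u,v,P[v,u].round(3))
# rotor disc 56mm mask & grip 90mm mask
z=P[...,2]; 
reg=np.zeros(z.shape,bool); reg[215:305,95:185]=1
for lo,hi in((.05,.064),(.08,.1)):
    m=(reg&(z>lo)&(z<hi)); q=P[m]; c,sz,a=cv2.minAreaRect(q[:,:2].astype(np.float32)*1000)
    print(len(q),q.mean(0).round(4),c,sz,a)
```

```text
138 258 [0.462 0.222 0.09 ]
132 260 [0.458 0.233 0.088]
320 234 [ 0.504 -0.102  0.061]
275 234 [ 0.505 -0.015  0.111]
365 234 [ 0.505 -0.171  0.109]
330 185 [ 0.59  -0.111  0.11 ]
330 280 [ 0.427 -0.11   0.109]
428 242 [ 0.495 -0.241  0.199]
466 242 [ 0.499 -0.251  0.292]
400 242 [ 0.492 -0.227  0.123]
1477 [0.4586 0.229  0.0545] (458.3201599121094, 231.733642578125) (91.54859161376953, 90.1418685913086) 16.801929473876953
337 [0.4581 0.2306 0.0893] (457.52838134765625, 231.59716796875) (18.3364315032959, 52.60786056518555) 57.29414367675781
```

View pics/c_rot.png

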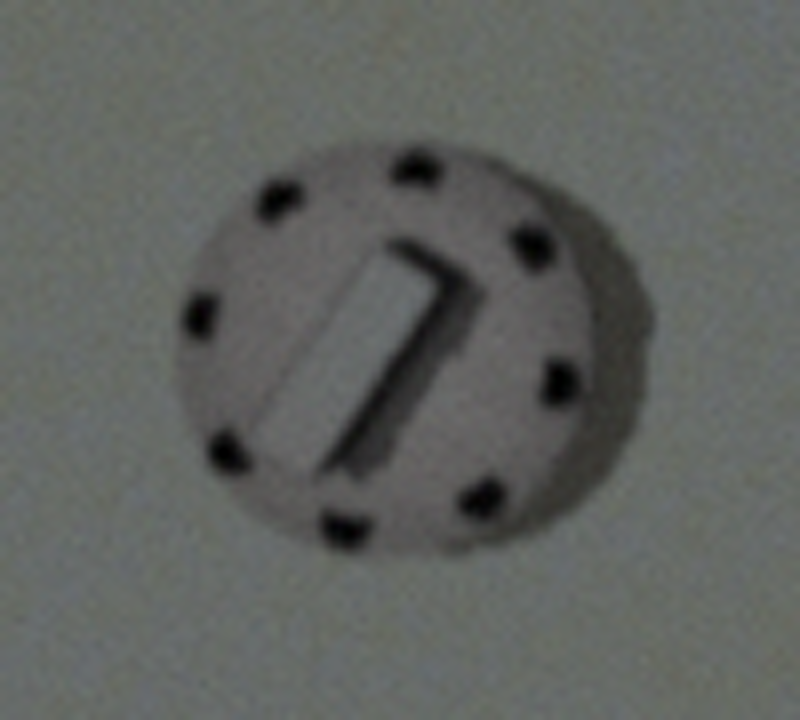

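View pics/c_sh.png

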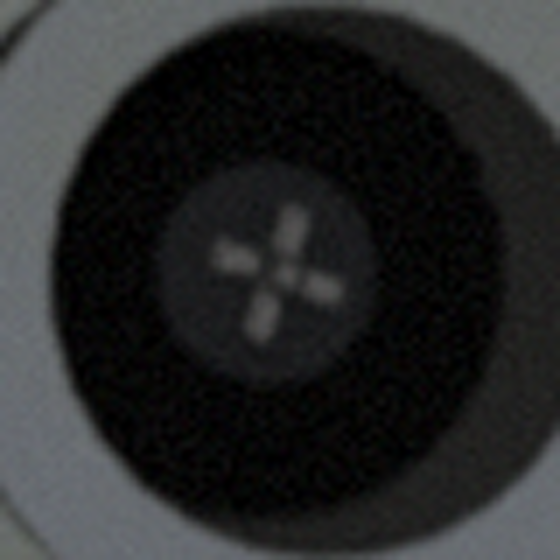

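Bar axis is about −33° and the tooth cross about −17°. I'll refine the shaft's centre and angle with fits.

Run:
```python
from h import *
s=load('top0'); P=cloud(s); g=cv2.cvtColor(s['color'],cv2.COLOR_RGB2GRAY)
z=P[...,2]
reg=np.zeros(z.shape,bool); reg[170:300,260:400]=1
m=(reg&(z>.104)&(z<.116)).astype(np.uint8)
cs,_=cv2.findContours(m,cv2.RETR_CCOMP,cv2.CHAIN_APPROX_NONE)
for c in cs:
    if len(c)>60:
        e=cv2.fitEllipse(c); print('rim',len(c),e, pz(s,*e[0],.110).round(4))
k=6; x0,y0=290,205
I=cv2.resize(g[y0:y0+60,x0:x0+60],None,fx=k,fy=k,interpolation=cv2.INTER_CUBIC)
I=cv2.GaussianBlur(I,(0,0),3)
for th in (30,45,60,75,90):
  cs,_=cv2.findContours((I>th).astype(np.uint8),cv2.RETR_EXTERNAL,cv2.CHAIN_APPROX_NONE)
  for c in cs:
    if cv2.contourArea(c)>300 and len(c)>5:
        e=cv2.fitEllipse(c); u=(e[0][0]+.5)/k-.5+x0; v=(e[0][1]+.5)/k-.5+y0
        print(th,cv2.contourArea(c),round(u,2),round(v,2),np.round(e[1],1),round(e[2],1),'z30',pz(s,u,v,.03).round(4),'z48',pz(s,u,v,.048).round(4))
m=(reg&(z>.02)&(z<.036)); m[:,:298]=0; q=P[m]; print('flange',len(q),cv2.minEnclosingCircle(q[:,:2].astype(np.float32)*1000),q.mean(0))
m=(reg&(z>.040)&(z<.052)); q=P[m]; print('teeth',len(q),q.mean(0))
m=(reg&(z>.055)&(z<.066)); q=P[m]; print('pin',len(q),q.mean(0))
# green region check: hole circle of rotor
st=get_state(); print(R.from_rotvec(st['tcp_rot']).as_matrix().round(3))
```

```text
rim 324 ((326.64422607421875, 235.44886779785156), (109.38607025146484, 112.383544921875), 108.43658447265625) [ 0.5026 -0.1045  0.11  ]
rim 225 ((325.6064453125, 235.17530822753906), (78.31136322021484, 79.43744659423828), 160.68045043945312) [ 0.503  -0.1027  0.11  ]
30 2674.0 345.06 260.5 [51.3 94.6] 45.9 z30 [ 0.4531 -0.1557  0.03  ] z48 [ 0.4546 -0.1513  0.048 ]
30 2954.0 293.32 259.31 [ 54.3 109.4] 153.6 z30 [ 0.4552 -0.0573  0.03  ] z48 [ 0.4567 -0.0549  0.048 ]
30 7793.5 319.33 233.23 [113.3 116.3] 157.3 z30 [ 0.5045 -0.1071  0.03  ] z48 [ 0.5049 -0.1036  0.048 ]
30 2810.5 293.32 209.71 [ 54.9 107.1] 26.4 z30 [ 0.5491 -0.0576  0.03  ] z48 [ 0.5485 -0.0552  0.048 ]
45 2665.0 293.16 259.71 [ 51.3 100.6] 152.8 z30 [ 0.4545 -0.0569  0.03  ] z48 [ 0.4559 -0.0546  0.048 ]
45 1025.5 317.13 239.52 [27.4 48.3] 13.6 z30 [ 0.4926 -0.1028  0.03  ] z48 [ 0.4933 -0.0995  0.048 ]
45 986.5 313.2 231.42 [28.1 45.8] 108.4 z30 [ 0.5079 -0.0954  0.03  ] z48 [ 0.5083 -0.0922  0.048 ]
45 2550.5 322.93 231.66 [54.9 87.5] 156.1 z30 [ 0.5075 -0.114   0.03  ] z48 [ 0.5079 -0.1104  0.048 ]
45 2544.5 29
[... 674 characters left out ...]
-0.0545  0.048 ]
75 2177.0 292.82 260.15 [46.4 91.2] 153.2 z30 [ 0.4536 -0.0563  0.03  ] z48 [ 0.4551 -0.054   0.048 ]
75 2058.5 292.73 208.84 [45.8 91.3] 27.3 z30 [ 0.5507 -0.0564  0.03  ] z48 [ 0.5501 -0.0541  0.048 ]
90 1886.5 292.58 260.41 [42.9 85. ] 154.1 z30 [ 0.4531 -0.0558  0.03  ] z48 [ 0.4546 -0.0535  0.048 ]
90 1773.5 292.48 208.5 [42.  84.2] 27.7 z30 [ 0.5514 -0.056   0.03  ] z48 [ 0.5508 -0.0537  0.048 ]
flange 3177 ((503.1466064453125, -104.93693542480469), 68.06755065917969) [ 0.50237385 -0.11591849  0.02462493]
teeth 307 [ 0.49804111 -0.11726627  0.04614647]
pin 358 [ 0.46378972 -0.10949461  0.06133676]
[[ 0.965  0.261 -0.   ]
 [ 0.261 -0.965  0.001]
 [ 0.    -0.001 -1.   ]]
```

```bash
cat >> h.py <<'E'
def Rt(yaw): # tool down, tool y at yaw (deg)
    a=np.deg2rad(yaw); y=np.r_[np.cos(a),np.sin(a),0]; z=np.r_[0,0,-1.]; return np.stack([np.cross(y,z),y,z],1)
def go(x,y,z,yaw):
    st=get_state(); R0=R.from_rotvec(st['tcp_rot']); d=R0.inv().apply(np.r_[x,y,z]-st['eef_pos'])
    r=(R0.inv()*R.from_matrix(Rt(yaw))).as_rotvec(); print('delta',np.r_[r,d].round(4).tolist())
def yaw():
    m=R.from_rotvec(get_state()['tcp_rot']).as_matrix(); return np.rad2deg(np.arctan2(m[1,1],m[0,1])),m[:,2].round(4)
E
python3 - <<'E'
from h import *
print(yaw()); go(.163,-.603,.38,-75); go(.45,.225,.38,57.3)
s=load('top0');P=cloud(s);reg=np.zeros((384,512),bool);reg[170:310,383:475]=1
z=P[...,2];m=reg&(z>.12);q=P[m];print(q.min(0),q.max(0))
for a in np.arange(.12,.32,.02):
  k=m&(abs(z-a)<.01); print(a.round(2),P[k][:,1].max().round(3) if k.any() else None)
E
```

```text
(np.float64(-74.88536028291925), array([-3.0e-04,  1.1e-03, -1.0e+00]))
delta [-0.0012, -0.0, 0.002, 0.0001, -0.0001, -0.1579]
delta [-0.0006, -0.0014, -2.3071, 0.4931, -0.7246, -0.157]
[ 0.40497075 -0.26486568  0.12000333] [0.58703188 0.05084686 0.86351079]
0.12 -0.201
0.14 -0.201
0.16 -0.204
0.18 -0.207
0.2 -0.21
0.22 -0.214
0.24 -0.218
0.26 -0.222
0.28 -0.227
0.3 -0.232
```

Emit:
{"api": "step_arm", "payload": {
  "deltas": [
    [0, 0, 0, 0, 0, -0.04, 1],
    [0, 0, 0, 0, 0, -0.08, 1],
    [0, 0, 0, 0, 0, -0.12, 1],
    [0, 0, 0, 0, 0, -0.157, 1],
    [0, 0, 0, 0, 0, -0.157, 1],
    [0, 0, -0.115, 0.0245, -0.036, -0.157, 1],
    [0, 0, -0.23, 0.049, -0.072, -0.157, 1],
    [0, 0, -0.345, 0.0735, -0.108, -0.157, 1],
    [0, 0, -0.46, 0.098, -0.144, -0.157, 1],
    [0, 0, -0.575, 0.1225, -0.18, -0.157, 1],
    [0, 0, -0.69, 0.147, -0.216, -0.157, 1],
    [0, 0, -0.805, 0.1715, -0.252, -0.157, 1],
    [0, 0, -0.92, 0.196, -0.288, -0.157, 1],
    [0, 0, -1.035, 0.2205, -0.324, -0.157, 1],
    [0, 0, -1.15, 0.245, -0.36, -0.157, 1],
    [0, 0, -1.27, 0.27, -0.397, -0.157, 1],
    [0, 0, -1.385, 0.295, -0.433, -0.157, 1],
    [0, 0, -1.5, 0.32, -0.47, -0.157, 1],
    [0, 0, -1.615, 0.345, -0.507, -0.157, 1],
    [0, 0, -1.73, 0.37, -0.544, -0.157, 1]
  ]
}}

```text
t: 1.82
eef_pos: [0.3675, -0.0105, 0.3797]
tcp_rot: [-1.698, -2.643, -0.002]
wrist_force: [0.7, -0.9, -0.0]
gripper_width: 0.999
```

Run:
```python
from h import *
print(yaw(),get_state()['eef_pos'],get_state()['t']); go(.44,.205,.25,57.3)
```

```text
(np.float64(24.56075784226256), array([ 5.e-04,  1.e-03, -1.e+00])) [ 0.3674557  -0.01048084  0.37968626] 1.8167
delta [0.0011, -0.0004, -0.5714, 0.1657, 0.1554, 0.1299]
```

Emit:
{"api": "step_arm", "payload": {
  "deltas": [
    [0, 0, -0.11, 0.033, 0.031, 0.026, 1],
    [0, 0, -0.22, 0.066, 0.062, 0.052, 1],
    [0, 0, -0.33, 0.099, 0.093, 0.078, 1],
    [0, 0, -0.44, 0.132, 0.124, 0.104, 1],
    [0, 0, -0.571, 0.1657, 0.1554, 0.13, 1],
    [0, 0, -0.571, 0.1657, 0.1554, 0.13, 1],
    [0, 0, -0.571, 0.1657, 0.1554, 0.13, 1],
    [0, 0, -0.571, 0.1657, 0.1554, 0.13, 1]
  ]
}}

```text
t: 2.48
eef_pos: [0.4393, 0.2066, 0.2477]
tcp_rot: [-0.88, -3.013, 0.002]
wrist_force: [-0.8, -0.6, -0.1]
gripper_width: 0.999
```

Run:
```python
from h import *
print(yaw(),get_state()['eef_pos'],get_state()['t']); 
s=snap('wrist','w1'); P=cloud(s); z=P[...,2]
m=(z>.084)&(z<.096); m[260:]=0
q=P[m]; print(len(q)); 
if len(q)>20: print(cv2.minAreaRect(q[:,:2].astype(np.float32)*1000), q.mean(0))
go(.4575,.2315,.12,57.3)
```

```text
(np.float64(57.42840024655613), array([-3.1e-03, -4.0e-04, -1.0e+00])) [0.43931978 0.2065507  0.24767259] 2.4833
1018
((473.5483703613281, 167.09371948242188), (46.75629425048828, 178.69837951660156), 11.625324249267578) [0.46501582 0.19168653 0.09025286]
delta [-0.0015, -0.0015, 0.0014, -0.0014, 0.0322, 0.1288]
```

View pics/w1.png

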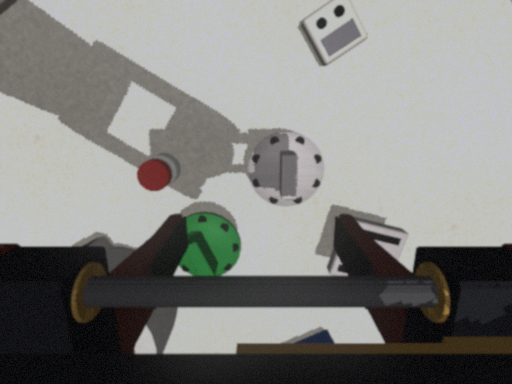

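The wrist picture shows the round rotor at (287,170), with its bar upright in the image and so nearly aligned with the tool. The green decoy is at (207,245). I'll measure the bar in this view.

Run:
```python
from h import *
s=load('w1'); P=cloud(s); z=P[...,2]
for (lo,hi) in((.084,.096),(.05,.062)):
    m=np.zeros(z.shape,bool); m[120:215,240:330]=1; m&=(z>lo)&(z<hi)
    q=P[m][:,:2].astype(np.float32)*1000; print(len(q),cv2.minAreaRect(q),cv2.minEnclosingCircle(q),np.median(P[m][:,2]))
print(pz(s,287,170,.056))
crop('w1',235,115,340,225,7,'w1c')
```

```text
727 ((460.22314453125, 232.29087829589844), (17.986061096191406, 50.72788619995117), 58.004337310791016) ((459.8724365234375, 231.69268798828125), 26.5073184967041) 0.09056371968531096
3237 ((459.9974365234375, 232.67324829101562), (92.25396728515625, 92.54487609863281), 10.946688652038574) ((460.47296142578125, 232.1380615234375), 47.32581329345703) 0.055723949273992546
[0.46027403 0.23305423 0.056     ]
```

View pics/w1c.png

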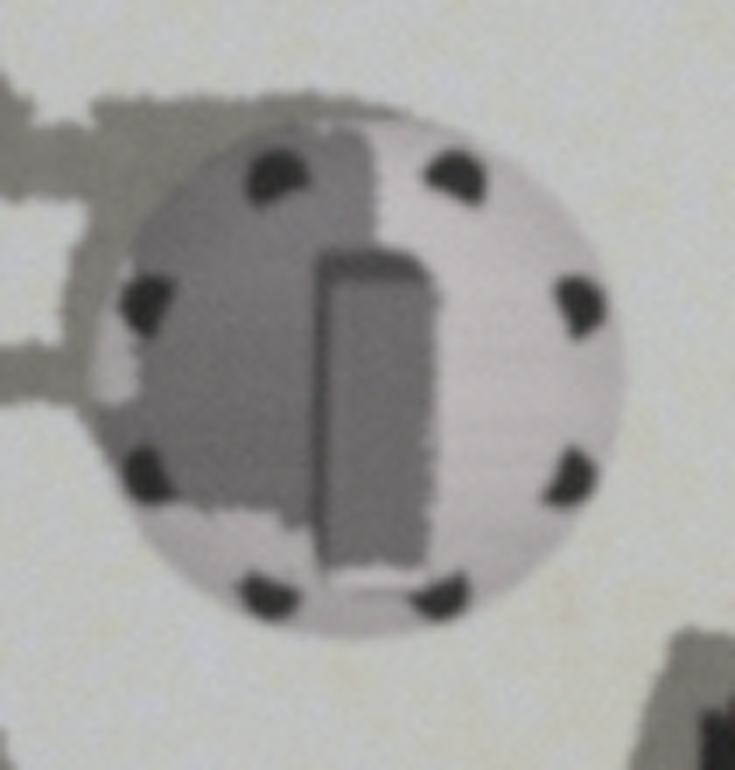

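Run:
```python
from h import *
s=snap('wrist','w2'); P=cloud(s); z=P[...,2]; st=get_state()
print(yaw(),st['eef_pos'],st['t'],st['qvel'].round(4)); 
for (lo,hi) in((.084,.096),(.05,.062)):
    m=np.zeros(z.shape,bool); m[120:215,240:330]=1; m&=(z>lo)&(z<hi)
    q=P[m][:,:2].astype(np.float32)*1000; print(len(q),cv2.minAreaRect(q),cv2.minEnclosingCircle(q),np.median(P[m][:,2]))
go(.459,.2322,.12,57.5)
go(.459,.2322,.062,57.5)
```

```text
(np.float64(57.31435317173066), array([-7.e-04,  0.e+00, -1.e+00])) [0.43952398 0.20447624 0.24975495] 2.5833 [-0.0244 -0.033   0.0009 -0.0013  0.0031  0.0003]
733 ((460.2867736816406, 232.45101928710938), (18.095273971557617, 50.76385498046875), 57.8172721862793) ((459.9657897949219, 231.8537139892578), 26.489355087280273) 0.09052566736003193
3232 ((460.18243408203125, 231.95248413085938), (91.34756469726562, 92.56474304199219), 78.55420684814453) ((460.3287048339844, 232.0419158935547), 47.3282585144043) 0.055652749916016875
delta [-0.0003, -0.0006, -0.0032, -0.0015, 0.0339, 0.1297]
delta [-0.0003, -0.0006, -0.0032, -0.0015, 0.0339, 0.1877]
```

Emit:
{"api": "step_arm", "payload": {
  "deltas": [
    [0, 0, -0.003, -0.0015, 0.034, 0.03, 1],
    [0, 0, -0.003, -0.0015, 0.034, 0.07, 1],
    [0, 0, -0.003, -0.0015, 0.034, 0.105, 1],
    [0, 0, -0.003, -0.0015, 0.034, 0.135, 1],
    [0, 0, -0.003, -0.0015, 0.034, 0.16, 1],
    [0, 0, -0.003, -0.0015, 0.034, 0.178, 1],
    [0, 0, -0.003, -0.0015, 0.034, 0.187, 1],
    [0, 0, -0.003, -0.0015, 0.034, 0.187, 1],
    [0, 0, -0.003, -0.0015, 0.034, 0.187, 1],
    [0, 0, -0.003, -0.0015, 0.034, 0.187, 1]
  ]
}}

```text
t: 3.42
eef_pos: [0.4601, 0.2322, 0.0644]
tcp_rot: [0.88, 3.014, 0.002]
wrist_force: [0.1, -0.2, 0.8]
gripper_width: 0.997
```

Emit:
{"api": "step_arm", "payload": {
  "deltas": [
    [0, 0, 0, 0, 0, 0, 0.5],
    [0, 0, 0, 0, 0, 0, 0.3],
    [0, 0, 0, 0, 0, 0, 0.2],
    [0, 0, 0, 0, 0, 0, 0.1],
    [0, 0, 0, 0, 0, 0, 0.0],
    [0, 0, 0, 0, 0, 0, 0.0],
    [0, 0, 0, 0, 0, 0, 0.0],
    [0, 0, 0, 0, 0, 0, 0.0],
    [0, 0, 0, 0, 0, 0, 0.0],
    [0, 0, 0, 0, 0, 0, 0.0]
  ],
  "newtons": 30
}}

```text
t: 4.25
eef_pos: [0.4601, 0.2322, 0.0643]
tcp_rot: [0.88, 3.014, 0.002]
wrist_force: [-1.5, 0.2, 0.4]
gripper_width: 0.279
```

Run:
```python
from h import *
st=get_state(); print(yaw(),st['eef_pos'],st['t'],st['wrist_force'],st['gripper_width'])
s=snap('scene','s1'); s=snap('top','t1')
```

```text
(np.float64(57.440386420428375), array([ 0.0016,  0.0011, -1.    ])) [0.46013077 0.23224012 0.06431519] 4.25 [-1.52245292  0.22826131  0.35661988] 0.279478542452543
```

View pics/s1.png

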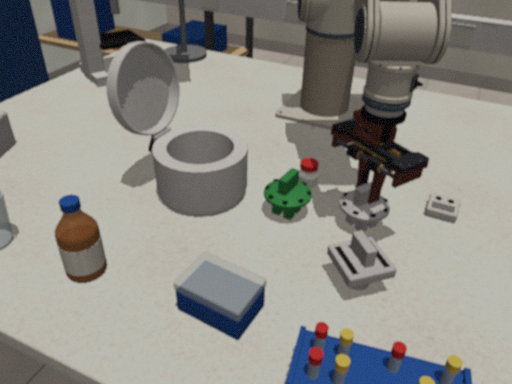

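The fingers straddle the bar at (365,190). They were at 24.6 mm and still closing, so I'll give them more time.

Emit:
{"api": "step_arm", "payload": {
  "deltas": [
    [0, 0, 0, 0, 0, 0, 0.0],
    [0, 0, 0, 0, 0, 0, 0.0],
    [0, 0, 0, 0, 0, 0, 0.0],
    [0, 0, 0, 0, 0, 0, 0.0],
    [0, 0, 0, 0, 0, 0, 0.0]
  ],
  "newtons": 30
}}

```text
t: 4.77
eef_pos: [0.4599, 0.2321, 0.0642]
tcp_rot: [0.88, 3.015, 0.002]
wrist_force: [-0.8, -0.6, -2.1]
gripper_width: 0.206
```

Emit:
{"api": "step_arm", "payload": {
  "deltas": [
    [0, 0, 0, 0, 0, -0.01, 0.0],
    [0, 0, 0, 0, 0, -0.03, 0.0],
    [0, 0, 0, 0, 0, -0.06, 0.0],
    [0, 0, 0, 0, 0, -0.09, 0.0],
    [0, 0, 0, 0, 0, -0.12, 0.0],
    [0, 0, 0, 0, 0, -0.15, 0.0],
    [0, 0, 0, 0, 0, -0.17, 0.0],
    [0, 0, 0, 0, 0, -0.18, 0.0],
    [0, 0, 0, 0, 0, -0.18, 0.0],
    [0, 0, 0, 0, 0, -0.18, 0.0],
    [0, 0, 0, 0, 0, -0.18, 0.0]
  ]
}}

```text
t: 5.68
eef_pos: [0.4587, 0.2315, 0.2427]
tcp_rot: [-0.88, -3.015, 0.001]
wrist_force: [0.3, 0.2, -3.2]
gripper_width: 0.201
```

Run:
```python
from h import *
st=get_state(); print(yaw(),st['eef_pos'],st['t'],st['wrist_force'],st['torque'],st['gripper_width'])
s=snap('scene','s2'); s=snap('wrist','w3')
```

```text
(np.float64(57.442023136909064), array([-1.3e-03, -3.0e-04, -1.0e+00])) [0.45868786 0.23147987 0.24271027] 5.6833 [ 0.26194532  0.21597646 -3.18205766] [ 0.05177478 -0.09838037  0.00456999] 0.2005228326467893
```

View pics/s2.png

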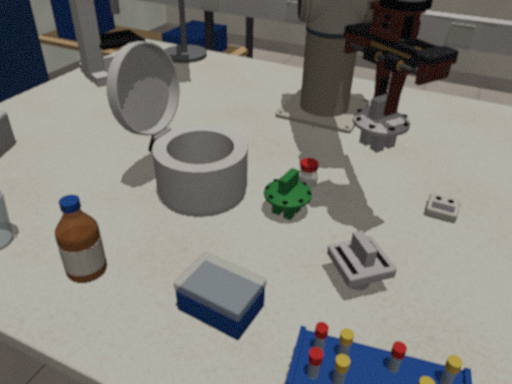

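View pics/w3.png

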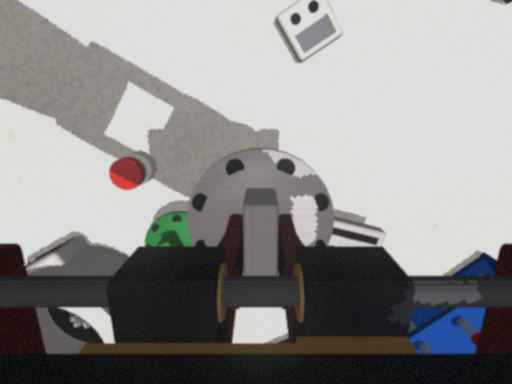

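Rotor is lifted and level, about 0.32 kg. Next I'll view the shaft with the wrist camera at the fitting yaw (−18.7°), offset sideways so the rotor doesn't hide it.

Run:
```python
from h import *
go(.633,-.126,.26,-18.7)
```

```text
delta [-0.002, -0.0, 1.329, -0.3392, -0.2076, -0.0176]
```

Emit:
{"api": "step_arm", "payload": {
  "deltas": [
    [0, 0, 0.1, -0.026, -0.016, -0.0176, 0],
    [0, 0, 0.2, -0.052, -0.032, -0.0176, 0],
    [0, 0, 0.3, -0.078, -0.048, -0.0176, 0],
    [0, 0, 0.4, -0.104, -0.064, -0.0176, 0],
    [0, 0, 0.5, -0.13, -0.08, -0.0176, 0],
    [0, 0, 0.6, -0.156, -0.095, -0.0176, 0],
    [0, 0, 0.7, -0.182, -0.111, -0.0176, 0],
    [0, 0, 0.8, -0.208, -0.127, -0.0176, 0],
    [0, 0, 0.9, -0.234, -0.143, -0.0176, 0],
    [0, 0, 1.0, -0.26, -0.159, -0.0176, 0],
    [0, 0, 1.1, -0.285, -0.175, -0.0176, 0],
    [0, 0, 1.2, -0.31, -0.19, -0.0176, 0],
    [0, 0, 1.28, -0.33, -0.202, -0.0176, 0],
    [-0.002, 0, 1.329, -0.339, -0.2076, -0.0176, 0],
    [-0.002, 0, 1.329, -0.339, -0.2076, -0.0176, 0],
    [-0.002, 0, 1.329, -0.339, -0.2076, -0.0176, 0],
    [-0.002, 0, 1.329, -0.339, -0.2076, -0.0176, 0],
    [-0.002, 0, 1.329, -0.339, -0.2076, -0.0176, 0]
  ]
}}

```text
t: 7.28
eef_pos: [0.6322, -0.1248, 0.2595]
tcp_rot: [-2.55, -1.833, 0.001]
wrist_force: [-0.1, -0.5, -3.5]
gripper_width: 0.202
```

Run:
```python
from h import *
st=get_state(); print(yaw(),st['eef_pos'],st['t'],st['wrist_force'],st['qvel'].round(3),st['gripper_width'])
s=snap('wrist','w4')
crop('w4',100,110,220,230,6,'w4c')
```

```text
(np.float64(-18.58463460655396), array([-1.2e-03,  5.0e-04, -1.0e+00])) [ 0.63221251 -0.12477459  0.25948336] 7.2833 [-0.0636849  -0.54628086 -3.52691229] [ 0.001 -0.007 -0.005 -0.002 -0.001  0.005] 0.20213529695876892
```

View pics/w4.png

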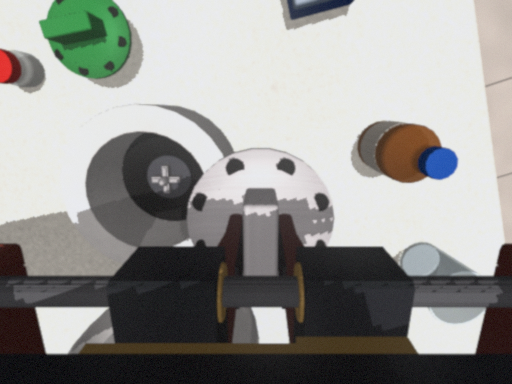

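View pics/w4c.png

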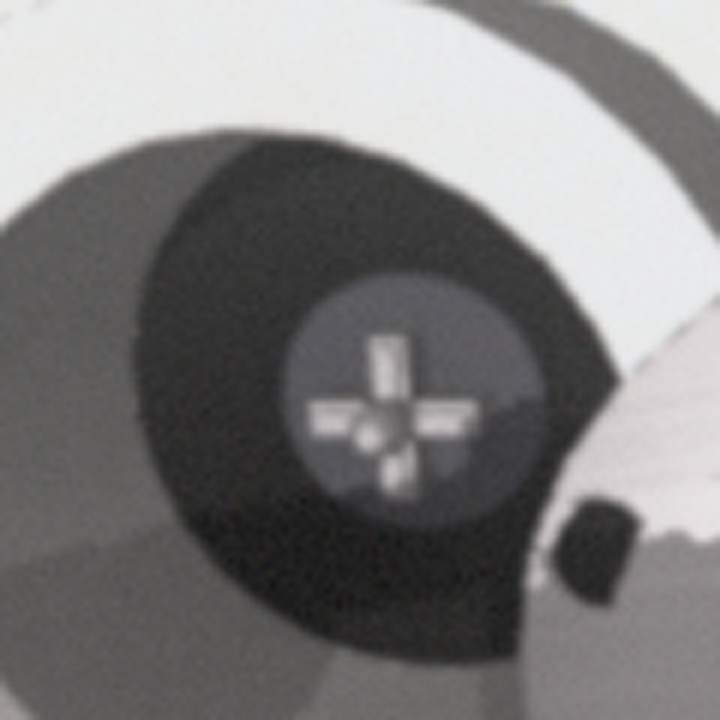

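The wrist picture shows the tooth cross at about (165,179), almost square to the image. I'll convert the arm ends to positions.

Run:
```python
from h import *
s=load('w4'); f=lambda x,y:((x+.5)/6-.5+100,(y+.5)/6-.5+110)
z=.047
pts={k:pz(s,*f(*c),z) for k,c in dict(L=(308,418),Rr=(478,416),U=(385,335),D=(400,497)).items()}
ang=lambda a,b:np.rad2deg(np.arctan2(*(b-a)[1::-1]))
for a,b in(('L','Rr'),('U','D')):
    A,B=pts[a],pts[b]; print(a,A.round(4),B.round(4),'mid',((A+B)/2).round(4),'len',np.linalg.norm(B-A),ang(A,B))
# flange ellipse: extents in crop
pp=[(283,388),(546,400),(415,272),(418,527)]
Q=[pz(s,*f(*p),.030) for p in pp]; print([np.round(q,4) for q in Q],((Q[0]+Q[1])/2).round(4),((Q[2]+Q[3])/2).round(4),np.linalg.norm(Q[0]-Q[1]),np.linalg.norm(Q[2]-Q[3]))
# rotor disc in held view: top z = TCP-.0083
T=s['world_from_camera']; print(T[:3,3], get_state()['eef_pos'])
P=cloud(s); zz=P[...,2]; m=(abs(zz-.2515)<.004); m[250:]=0; q=P[m][:,:2].astype(np.float32); print(len(q),q.min(0),q.max(0),cv2.minEnclosingCircle(q*1000),np.median(zz[170:185,220:300]))
```

```text
L [ 0.4898 -0.0976  0.047 ] [ 0.5254 -0.1091  0.047 ] mid [ 0.5076 -0.1033  0.047 ] len 0.03738546459582792 -17.837136349661318
U [ 0.5133 -0.0859  0.047 ] [ 0.5018 -0.1207  0.047 ] mid [ 0.5076 -0.1033  0.047 ] len 0.03659474314097386 -108.2703206255588
[array([ 0.4798, -0.0912,  0.03  ]), array([ 0.5357, -0.1129,  0.03  ]), array([ 0.519 , -0.0762,  0.03  ]), array([ 0.4959, -0.1316,  0.03  ])] [ 0.5078 -0.102   0.03  ] [ 0.5074 -0.1039  0.03  ] 0.060010862869502045 0.06006897897026704
[ 0.65606385 -0.05656612  0.42227103] [ 0.63235273 -0.12480715  0.25974101]
6621 [ 0.58862394 -0.15143633] [ 0.6784601  -0.07932902] ((633.5401000976562, -123.38037109375), 44.93107986450195) 0.2513105616871392
```

Run:
```python
from h import *
from scipy.optimize import least_squares
s=load('w4'); st=get_state(); P=cloud(s); zz=P[...,2]; m=(abs(zz-.2515)<.005).astype(np.uint8); m[235:]=0
m=cv2.morphologyEx(m,cv2.MORPH_CLOSE,np.ones((15,15)))
cs,_=cv2.findContours(m,cv2.RETR_EXTERNAL,cv2.CHAIN_APPROX_NONE); c=max(cs,key=len)[:,0]
c=c[(c[:,1]<232)]; W=np.array([pz(s,u,v,.2513) for u,v in c])[:,:2]
r=least_squares(lambda p:np.hypot(*(W-p[:2]).T)-p[2],[.632,-.125,.048],loss='soft_l1',f_scale=.001)
print(len(c),r.x,np.abs(r.fun).mean())
R0=R.from_rotvec(st['tcp_rot']).as_matrix(); print('tool offs',R0[:2,:2].T@(r.x[:2]-st['eef_pos'][:2]))
r=least_squares(lambda p:np.hypot(*(W-p[:2]).T)-.048,[.632,-.125],loss='soft_l1',f_scale=.001); print('fixed r',R0[:2,:2].T@(r.x[:2]-st['eef_pos'][:2]))
go(.5074,-.1033,.26,-18.4); go(.5074,-.1033,.165,-18.4)
```

```text
383 [ 0.63375985 -0.12163717  0.04149836] 0.008796885187075788
tool offs [0.00345318 0.00032305]
fixed r [-0.00697288  0.00049011]
delta [-0.0008, -0.0001, -0.0033, -0.0195, -0.1253, -0.0002]
delta [-0.0008, -0.0001, -0.0033, -0.0195, -0.1252, 0.0948]
```

Run:
```python
from h import *
from scipy.optimize import least_squares
s=load('w4'); st=get_state(); P=cloud(s); zz=P[...,2]; m=(abs(zz-.2515)<.005); m[:130]=0
R0=R.from_rotvec(st['tcp_rot']).as_matrix()
C=[(u,np.argmax(m[:,u])-.5) for u in range(205,320) if m[:,u].any()]
W=np.array([pz(s,u,v,.2513) for u,v in C])[:,:2]
for r0 in (None,.048):
    f=(lambda p:np.hypot(*(W-p[:2]).T)-(p[2] if r0 is None else r0))
    r=least_squares(f,[.632,-.125,.048] if r0 is None else [.632,-.125],loss='soft_l1',f_scale=.0005)
    print(r.x,np.median(np.abs(r.fun)),'tool offs',R0[:2,:2].T@(r.x[:2]-st['eef_pos'][:2]))
```

```text
[ 0.63361814 -0.12174565  0.04195023] 0.0006841723963340457 tool offs [0.00330517 0.00022332]
[ 0.63108301 -0.12785486] 0.0007994620856247234 tool offs [-0.00329348 -0.00023181]
```

Run:
```python
from h import *
crop('w4',180,135,345,245,5,'w4d')
```

```text
(no output)
```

View pics/w4d.png

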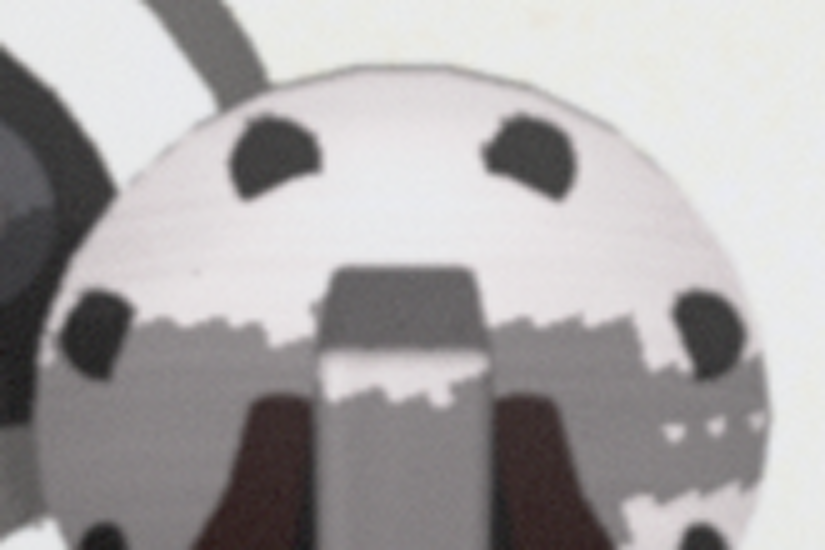

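Run:
```python
from h import *
from scipy.optimize import least_squares
s=load('w4'); st=get_state(); R0=R.from_rotvec(st['tcp_rot']).as_matrix()
f=lambda x,y:((x+.5)/5-.5+180,(y+.5)/5-.5+135)
loc=lambda p:(R0.T@(p-st['eef_pos']))[:2]
W=np.array([loc(pz(s,*f(*p),.2515)) for p in [(402,66),(770,420),(35,420),(605,122),(690,200),(115,200),(200,122)]])
for g in (None,.048):
    r=least_squares(lambda p:np.hypot(*(W-p[:2]).T)-(p[2] if g is None else g),[0,0,.048] if g is None else [0,0]); print(r.x.round(5),r.fun.round(4))
print('bar bottom',loc(pz(s,*f(402,267),.2515)),'bar top',loc(pz(s,*f(404,352),.2855)))
print('shaft',loc(np.r_[.5076,-.1033,.047]))
```

```text
[0.00361 0.00047 0.04567] [ 0.0001  0.0001  0.0001  0.0002 -0.0003 -0.0003  0.0002]
[0.00068 0.00047] [ 0.0007 -0.0021 -0.0021  0.0004 -0.0006 -0.0006  0.0003]
bar bottom [0.02505314 0.00040032] bar top [0.02577878 0.00063842]
shaft [-0.01940032 -0.12492505]
```

Both methods agree: TCP target about (0.507, −0.1032), yaw −18.5°. The pin should meet the rotor at TCP z ≈ 0.126, the teeth at 0.112, and it should seat at 0.094.

Emit:
{"api": "step_arm", "payload": {
  "deltas": [
    [0, 0, 0, -0.004, -0.025, 0, 0],
    [0, 0, 0, -0.008, -0.055, 0, 0],
    [0, 0, -0.002, -0.014, -0.085, 0, 0],
    [0, 0, -0.002, -0.018, -0.115, 0, 0],
    [0, 0, -0.002, -0.0195, -0.1253, 0, 0],
    [0, 0, -0.002, -0.0195, -0.1253, 0, 0],
    [0, 0, -0.002, -0.0195, -0.1253, 0.02, 0],
    [0, 0, -0.002, -0.0195, -0.1253, 0.045, 0],
    [0, 0, -0.002, -0.0195, -0.1253, 0.07, 0],
    [0, 0, -0.002, -0.0195, -0.1253, 0.09, 0],
    [0, 0, -0.002, -0.0195, -0.1253, 0.105, 0],
    [0, 0, -0.002, -0.0195, -0.1253, 0.115, 0],
    [0, 0, -0.002, -0.0195, -0.1253, 0.115, 0],
    [0, 0, -0.002, -0.0195, -0.1253, 0.115, 0],
    [0, 0, -0.002, -0.0195, -0.1253, 0.115, 0]
  ]
}}

```text
t: 8.58
eef_pos: [0.5085, -0.1034, 0.1458]
tcp_rot: [2.548, 1.836, 0.001]
wrist_force: [0.3, 0.6, -2.9]
gripper_width: 0.202
```

Run:
```python
from h import *
st=get_state(); print(yaw(),st['eef_pos'],st['t'],st['wrist_force'],st['torque'],st['gripper_width'])
go(.507,-.1032,.13,-18.5)
s=snap('scene','s3'); s=snap('top','t3')
```

```text
(np.float64(-18.458919343955706), array([ 1.1e-03, -1.0e-04, -1.0e+00])) [ 0.50851618 -0.10341174  0.14577289] 8.5833 [ 0.3134623   0.59255213 -2.9258419 ] [-0.06236389 -0.05310337 -0.01107767] 0.20174213328374388
delta [0.0011, -0.0003, 0.0007, -0.0003, -0.0015, 0.0158]
```

View pics/s3.png

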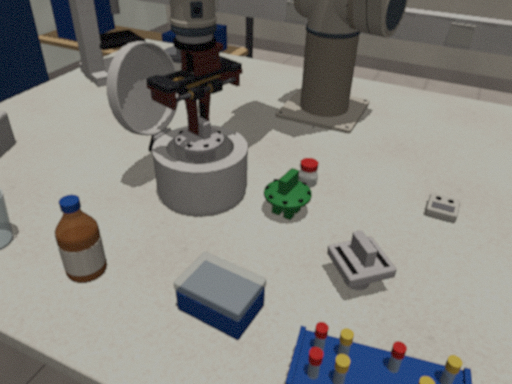

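The rotor is over the bowl, level and clear of the lid. Now the gentle descent.

Emit:
{"api": "step_arm", "payload": {
  "deltas": [
    [0.001, 0, 0, 0, -0.0015, 0.004, 0],
    [0.001, 0, 0, 0, -0.0015, 0.008, 0],
    [0.001, 0, 0, 0, -0.0015, 0.012, 0],
    [0.001, 0, 0, 0, -0.0015, 0.014, 0],
    [0.001, 0, 0, 0, -0.0015, 0.016, 0],
    [0.001, 0, 0, 0, -0.0015, 0.016, 0],
    [0.001, 0, 0, 0, -0.0015, 0.016, 0]
  ]
}}

```text
t: 9.27
eef_pos: [0.5068, -0.103, 0.1298]
tcp_rot: [-2.549, -1.836, -0.0]
wrist_force: [-0.0, -0.3, -2.6]
gripper_width: 0.202
```

Run:
```python
from h import *
st=get_state(); print(yaw(),st['eef_pos'],st['t'],st['wrist_force'],st['torque'],st['gripper_width'])
go(.507,-.1032,.122,-18.5)
```

```text
(np.float64(-18.469870707663702), array([ 1.e-04,  2.e-04, -1.e+00])) [ 0.50682824 -0.10299292  0.12977724] 9.2667 [-0.02078333 -0.34336972 -2.64328659] [ 0.0308012  -0.09416962 -0.03776403] 0.20205384022790931
delta [0.0001, -0.0003, 0.0005, -0.0001, 0.0002, 0.0078]
```

Emit:
{"api": "step_arm", "payload": {
  "deltas": [
    [0, 0, 0, 0, 0, 0.002, 0],
    [0, 0, 0, 0, 0, 0.004, 0],
    [0, 0, 0, 0, 0, 0.006, 0],
    [0, 0, 0, 0, 0, 0.008, 0],
    [0, 0, 0, 0, 0, 0.009, 0],
    [0, 0, 0, 0, 0, 0.009, 0]
  ]
}}

```text
t: 9.77
eef_pos: [0.5066, -0.1029, 0.1205]
tcp_rot: [-2.549, -1.836, 0.0]
wrist_force: [1.2, 0.1, -3.2]
gripper_width: 0.201
```

The pin is entering without load. On towards the teeth.

Emit:
{"api": "step_arm", "payload": {
  "deltas": [
    [0, 0, 0, 0, 0, 0.0015, 0],
    [0, 0, 0, 0, 0, 0.003, 0],
    [0, 0, 0, 0, 0, 0.0045, 0],
    [0, 0, 0, 0, 0, 0.006, 0],
    [0, 0, 0, 0, 0, 0.007, 0],
    [0, 0, 0, 0, 0, 0.007, 0]
  ]
}}

```text
t: 10.27
eef_pos: [0.5065, -0.1029, 0.1132]
tcp_rot: [-2.548, -1.836, 0.001]
wrist_force: [0.0, 0.3, -3.1]
gripper_width: 0.206
```

Run:
```python
from h import *
st=get_state(); print(yaw(),st['eef_pos'],st['t'],st['wrist_force'],st['torque'],st['gripper_width'])
```

```text
(np.float64(-18.468425817739192), array([-7.e-04,  4.e-04, -1.e+00])) [ 0.50649341 -0.10288614  0.11323058] 10.2667 [ 0.00940225  0.26794105 -3.08716785] [ 0.01317528 -0.06319073 -0.05528213] 0.20551515186967959
```

Below this the teeth enter.

Emit:
{"api": "step_arm", "payload": {
  "deltas": [
    [0, 0, 0, 0, 0, 0.001, 0],
    [0, 0, 0, 0, 0, 0.002, 0],
    [0, 0, 0, 0, 0, 0.003, 0],
    [0, 0, 0, 0, 0, 0.004, 0],
    [0, 0, 0, 0, 0, 0.005, 0],
    [0, 0, 0, 0, 0, 0.006, 0],
    [0, 0, 0, 0, 0, 0.006, 0]
  ]
}}

```text
t: 10.85
eef_pos: [0.5064, -0.1029, 0.107]
tcp_rot: [-2.548, -1.836, 0.001]
wrist_force: [-0.5, -0.3, -2.3]
gripper_width: 0.205
```

Run:
```python
from h import *
st=get_state(); print(yaw(),st['eef_pos'],st['t'],st['wrist_force'],st['torque'],st['gripper_width'])
```

```text
(np.float64(-18.466914184810292), array([-1.1e-03,  5.0e-04, -1.0e+00])) [ 0.50635952 -0.10285463  0.1069763 ] 10.85 [-0.45245102 -0.32556806 -2.30779261] [-0.07792477 -0.08675947  0.01772545] 0.20459981944610067
```

The teeth are engaged, with no load. Lowering to just above the flange.

Emit:
{"api": "step_arm", "payload": {
  "deltas": [
    [0, 0, 0, 0, 0, 0.0015, 0],
    [0, 0, 0, 0, 0, 0.003, 0],
    [0, 0, 0, 0, 0, 0.0045, 0],
    [0, 0, 0, 0, 0, 0.006, 0],
    [0, 0, 0, 0, 0, 0.0075, 0],
    [0, 0, 0, 0, 0, 0.009, 0],
    [0, 0, 0, 0, 0, 0.0105, 0],
    [0, 0, 0, 0, 0, 0.011, 0],
    [0, 0, 0, 0, 0, 0.011, 0]
  ]
}}

```text
t: 11.6
eef_pos: [0.5062, -0.1028, 0.0958]
tcp_rot: [-2.548, -1.835, 0.001]
wrist_force: [0.2, -0.1, -2.5]
gripper_width: 0.206
```

Run:
```python
from h import *
st=get_state(); print(yaw(),st['eef_pos'],st['t'],st['wrist_force'],st['torque'],st['gripper_width'])
```

```text
(np.float64(-18.469530670467293), array([-1.4e-03,  6.0e-04, -1.0e+00])) [ 0.50624711 -0.10283721  0.09580525] 11.6 [ 0.2020924  -0.07527038 -2.5190605 ] [-0.02597439 -0.0675414  -0.00184543] 0.20558369246419372
```

Emit:
{"api": "step_arm", "payload": {
  "deltas": [
    [0, 0, 0, 0, 0, 0.0005, 0],
    [0, 0, 0, 0, 0, 0.001, 0],
    [0, 0, 0, 0, 0, 0.0015, 0],
    [0, 0, 0, 0, 0, 0.0015, 0]
  ]
}}

```text
t: 11.93
eef_pos: [0.5063, -0.1028, 0.0943]
tcp_rot: [-2.548, -1.835, 0.001]
wrist_force: [0.4, 0.5, -2.6]
gripper_width: 0.207
```

Emit:
{"api": "step_arm", "payload": {
  "deltas": [
    [0, 0, 0, 0, 0, 0.0005, 0],
    [0, 0, 0, 0, 0, 0.001, 0],
    [0, 0, 0, 0, 0, 0.001, 0]
  ]
}}

```text
t: 12.18
eef_pos: [0.5064, -0.1028, 0.0942]
tcp_rot: [-2.548, -1.835, 0.001]
wrist_force: [-4.2, 1.4, 7.9]
gripper_width: 0.198
```

Contact on the flange at z = 0.0942, exactly the predicted seat height. I'll release.

Emit:
{"api": "step_arm", "payload": {
  "deltas": [
    [0, 0, 0, 0, 0, 0, 0],
    [0, 0, 0, 0, 0, 0, 0.25],
    [0, 0, 0, 0, 0, 0, 0.35],
    [0, 0, 0, 0, 0, 0, 0.5],
    [0, 0, 0, 0, 0, 0, 0.5],
    [0, 0, 0, 0, 0, 0, 0.5],
    [0, 0, 0, 0, 0, 0, 0.5],
    [0, 0, 0, 0, 0, 0, 0.5]
  ]
}}

```text
t: 12.85
eef_pos: [0.5064, -0.1028, 0.0942]
tcp_rot: [-2.548, -1.836, 0.001]
wrist_force: [0.7, 0.5, -0.5]
gripper_width: 0.5
```

Run:
```python
from h import *
st=get_state(); print(yaw(),st['eef_pos'],st['t'],st['wrist_force'],st['torque'],st['gripper_width'])
go(.506,-.103,.30,-18.5); go(.506,-.103,.4,-18.5)
s=snap('scene','s4')
```

```text
(np.float64(-18.465235370536636), array([-1.2e-03,  6.0e-04, -1.0e+00])) [ 0.50637327 -0.10282232  0.09416027] 12.85 [ 0.71669753  0.46268007 -0.51003321] [ 0.00656495 -0.04781941 -0.03847444] 0.5002417891641991
delta [-0.0013, -0.0002, 0.0006, -0.0003, -0.0006, -0.2058]
delta [-0.0013, -0.0002, 0.0006, -0.0002, -0.0007, -0.3058]
```

View pics/s4.png

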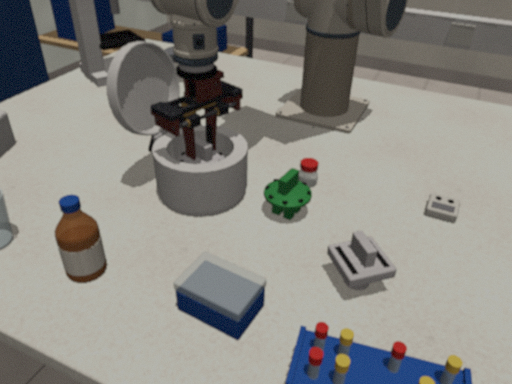

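Fingers are open around the bar and the weight is off the wrist. I'll retract upward.

Emit:
{"api": "step_arm", "payload": {
  "deltas": [
    [0, 0, 0, 0, 0, -0.01, 0.5],
    [0, 0, 0, 0, 0, -0.03, 0.5],
    [0, 0, 0, 0, 0, -0.06, 0.5],
    [0, 0, 0, 0, 0, -0.1, 0.5],
    [0, 0, 0, 0, 0, -0.14, 0.5],
    [0, 0, 0, 0, 0, -0.18, 0.5],
    [0, 0, 0, 0, 0, -0.22, 0.4],
    [0, 0, 0, 0, 0, -0.26, 0.2],
    [0, 0, 0, 0, 0, -0.3, 0.1],
    [0, 0, 0, 0, 0, -0.306, 0],
    [0, 0, 0, 0, 0, -0.306, 0],
    [0, 0, 0, 0, 0, -0.306, 0]
  ]
}}

```text
t: 13.9
eef_pos: [0.5062, -0.1029, 0.4001]
tcp_rot: [-2.548, -1.836, 0.001]
wrist_force: [0.4, -0.5, -0.7]
gripper_width: 0.085
```

Run:
```python
from h import *
st=get_state(); print(yaw(),st['eef_pos'],st['t'],st['q'].round(3),st['gripper_width'])
s=snap('wrist','w5'); P=cloud(s); z=P[...,2]
near=np.hypot(P[...,0]-.506,P[...,1]+.103)<.05
for lo,hi in((.078,.094),(.11,.13)):
    m=near&(z>lo)&(z<hi); q=P[m]
    A=np.c_[q[:,:2]-q[:,:2].mean(0),np.ones(len(q))]; c=np.linalg.lstsq(A,q[:,2],rcond=None)[0]; print(len(q),q.mean(0),'tilt',np.rad2deg(c[:2]))
s=snap('top','t5');P=cloud(s);z=P[...,2];near=np.hypot(P[...,0]-.503,P[...,1]+.103)<.05
for lo,hi in((.078,.094),(.11,.13)):
    m=near&(z>lo)&(z<hi); q=P[m]; print(len(q),np.median(q[:,2]) if len(q) else 0)
```

```text
(np.float64(-18.467068937088676), array([-9.e-04,  5.e-04, -1.e+00])) [ 0.50624885 -0.1029033   0.40010972] 13.9 [-0.224  0.095  1.656  0.     1.392  0.099] 0.0851679957342475
2141 [ 0.50873733 -0.09986014  0.08447489] tilt [-0.04230615 -0.10694187]
411 [ 0.50761646 -0.10141319  0.12019631] tilt [ 1.10639692 -1.57653705]
1777 0.08447120376653006
330 0.11983197436887355
```

View pics/w5.png

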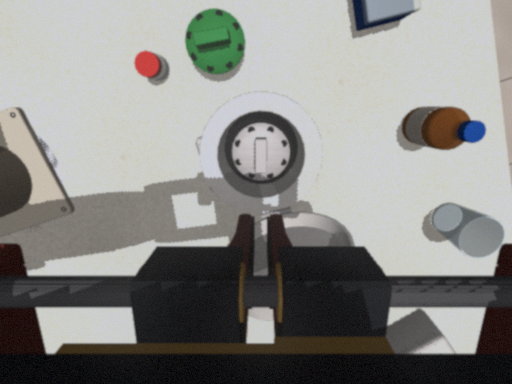

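View pics/t5.png

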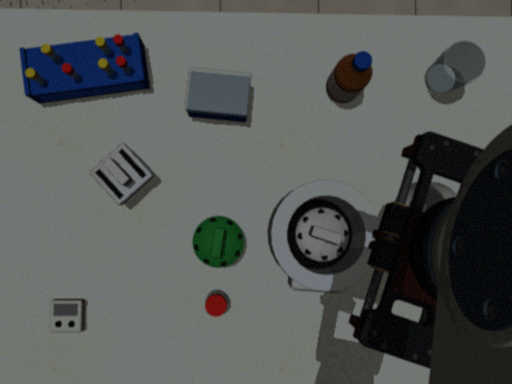

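The rotor is seated: disc and bar tops are at the expected heights, its tilt is about 0.1°, and it is centred in the bowl. Next I'll get the lid geometry before closing it.

Run:
```python
from h import *
s=load('top0');P=cloud(s);z=P[...,2]
reg=np.zeros((384,512),bool);reg[170:310,383:475]=1
m=reg&(z>.125)&(z<.33); q=P[m]; rng=np.random.default_rng(0); best=None
for i in range(400):
    a,b,c=q[rng.choice(len(q),3,0)]; n=np.cross(b-a,c-a); 
    if np.linalg.norm(n)<1e-6: continue
    n/=np.linalg.norm(n); k=abs((q-a)@n)<.0015
    if best is None or k.sum()>best.sum(): best=k
w=q[best]; c=w.mean(0); n=np.linalg.svd(w-c)[2][2]; n*=np.sign(n[1]); print(len(q),best.sum(),c,n,'heading',np.rad2deg(np.arctan2(n[1],n[0])),'opening',np.pi/2+np.arcsin(-n[2]) , n[2])
print(w.min(0),w.max(0))
d=n[:2]/np.linalg.norm(n[:2]); sh=np.r_[.5042,-.1037]; h=sh-.097*d; print('hinge(top frame)',h, 'offset of plane at z=.11 from hinge along d', ((c[:2]-h)@d)+ (c[2]-.11)*n[2]/np.linalg.norm(n[:2]), 'lateral',(c[:2]-h)@np.r_[d[1],-d[0]])
s=snap('scene','s5'); 
go(.49,-.31,.40,np.rad2deg(np.arctan2(n[1],n[0]))-90)
```

```text
8171 4543 [ 0.49473184 -0.24114201  0.19542386] [0.06027227 0.98131424 0.18272825] heading 86.48531147134082 opening 1.3870356207991215 0.1827282455808255
[ 0.40968518 -0.2606071   0.12507217] [ 0.58001491 -0.2250656   0.29267489]
hinge(top frame) [ 0.49825347 -0.20051755] offset of plane at z=.11 from hinge along d -0.02488727488114696 lateral -0.0010245464352755035
delta [-0.005, -0.0004, -0.261, -0.2015, 0.0507, -0.0021]
```

View pics/s5.png

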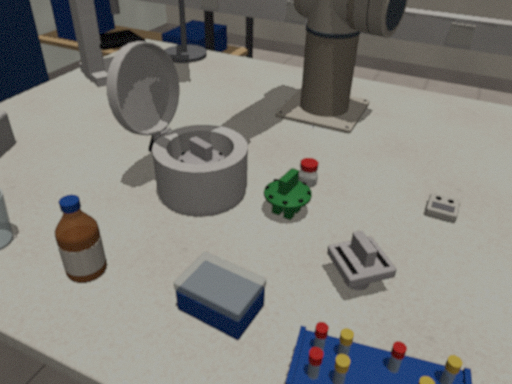

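Lid opening is about 1.755 rad, and the hinge is near (0.500, −0.200) heading 86.5°. Before moving behind the lid I'll check what stands there, including the dark stick at top (440,318).

Run:
```python
from h import *
s=load('top0');P=cloud(s)
for u,v in [(433,306),(438,315),(443,325),(447,330),(460,320),(480,240),(490,250),(500,200)]: print(u,v,P[v,u].round(3))
s=load('scene0');P=cloud(s)
print('scene')
for u,v in [(152,138),(152,143),(152,149),(140,100),(183,50),(100,80),(90,60),(118,100)]: print(u,v,P[v,u].round(3))
crop('top0',370,160,512,350,4,'t0l'); crop('scene0',70,20,210,170,5,'s0l')
```

```text
433 306 [ 0.365 -0.33   0.014]
438 315 [ 0.347 -0.34   0.011]
443 325 [ 0.328 -0.349  0.012]
447 330 [ 0.319 -0.357  0.012]
460 320 [ 0.335 -0.389 -0.001]
480 240 [ 0.491 -0.434 -0.002]
490 250 [ 0.472 -0.455 -0.003]
500 200 [ 0.571 -0.476  0.001]
scene
152 138 [ 0.526 -0.209  0.112]
152 143 [ 0.403 -0.311  0.012]
152 149 [ 0.561 -0.185  0.11 ]
140 100 [ 0.509 -0.242  0.183]
183 50 [-0.19  -0.601  0.024]
100 80 [ 0.17  -0.672  0.023]
90 60 [ 0.154 -0.714  0.075]
118 100 [ 0.586 -0.229  0.216]
```

View pics/s0l.png

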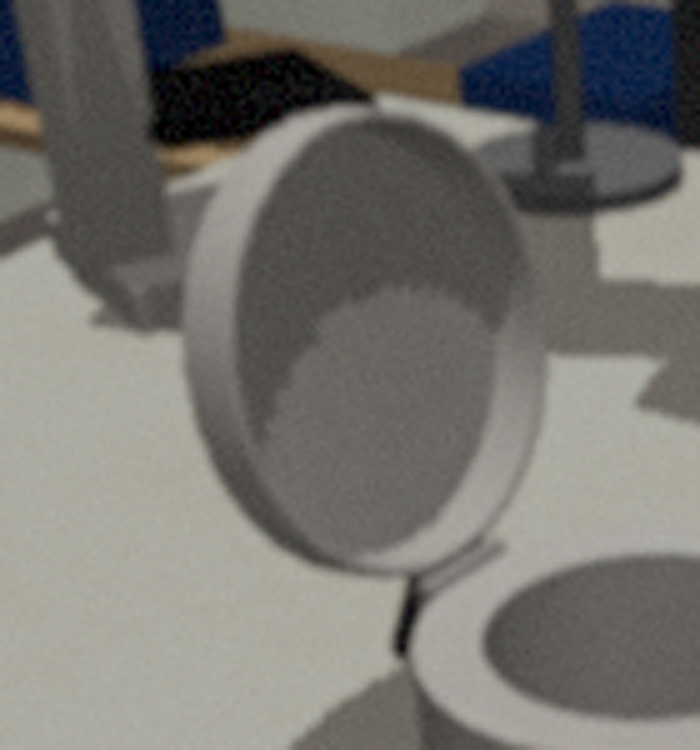

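View pics/t0l.png

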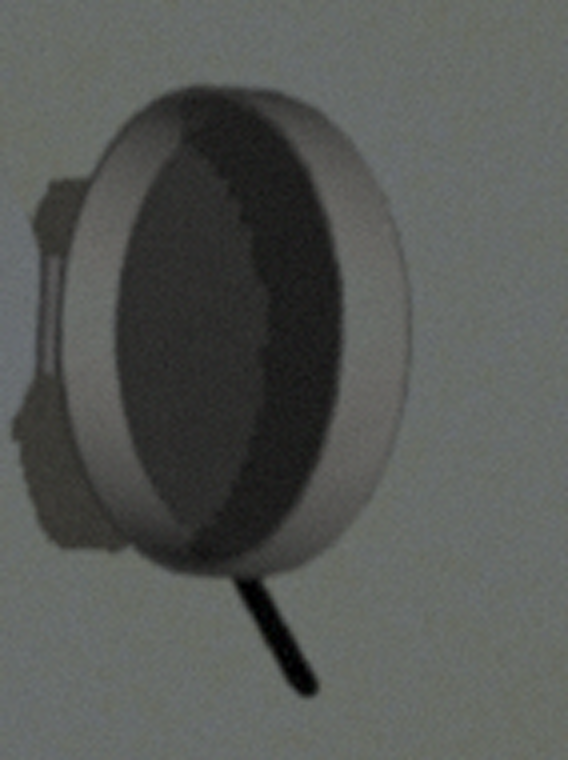

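The stick is a pen lying on the bench, and the space behind the lid is free. Over and behind at z 0.40, then down.

Run:
```python
from h import *
go(.4943,-.2994,.40,-3.5)
```

```text
delta [-0.005, -0.0004, -0.2612, -0.1901, 0.0514, -0.0021]
```

Emit:
{"api": "step_arm", "payload": {
  "deltas": [
    [0, 0, -0.05, -0.03, 0.008, -0.002, 0],
    [0, 0, -0.1, -0.06, 0.016, -0.002, 0],
    [0, 0, -0.15, -0.095, 0.025, -0.002, 0],
    [0, 0, -0.2, -0.13, 0.035, -0.002, 0],
    [0, 0, -0.261, -0.165, 0.044, -0.002, 0],
    [0, 0, -0.261, -0.19, 0.0514, -0.002, 0],
    [0, 0, -0.261, -0.19, 0.0514, -0.002, 0],
    [0, 0, -0.261, -0.19, 0.0514, -0.002, 0],
    [0, 0, -0.261, -0.19, 0.0514, 0.03, 0],
    [0, 0, -0.261, -0.19, 0.0514, 0.06, 0],
    [0, 0, -0.261, -0.19, 0.0514, 0.09, 0],
    [0, 0, -0.261, -0.19, 0.0514, 0.12, 0],
    [0, 0, -0.261, -0.19, 0.0514, 0.14, 0],
    [0, 0, -0.261, -0.19, 0.0514, 0.14, 0],
    [0, 0, -0.261, -0.19, 0.0514, 0.14, 0]
  ]
}}

```text
t: 15.3
eef_pos: [0.4932, -0.2975, 0.2569]
tcp_rot: [-2.282, -2.148, 0.005]
wrist_force: [0.4, -0.4, 0.4]
gripper_width: 0.002
```

Run:
```python
from h import *
st=get_state(); print(yaw(),st['eef_pos'],st['t'],st['wrist_force'],st['gripper_width'])
s=snap('scene','s6'); s=snap('top','t6')
h=np.r_[.5004,-.1996];d=np.r_[.0613,.998]
for th,r in((1.57,.15),(1.3,.15),(1.0,.15),(.7,.15),(.4,.15),(.2,.15),(0,.15)):
    y=r*np.cos(th)-.03*np.sin(th)-.01; z=r*np.sin(th)+.03*np.cos(th)+.11; p=h+y*d; print(th); go(p[0],p[1],z,-3.5)
```

```text
(np.float64(-3.4534696250821844), array([-0.0076,  0.0034, -1.    ])) [ 0.49315615 -0.29751388  0.25688613] 15.3 [ 0.41736395 -0.43040677  0.4130664 ] 0.002278814985882012
1.57
delta [-0.0034, -0.0004, 0.0005, 0.0595, -0.0002, -0.0007]
1.3
delta [-0.0034, -0.0004, 0.0005, 0.1006, -0.0001, -0.0032]
1.0
delta [-0.0034, -0.0004, 0.0005, 0.1452, -0.0001, 0.0069]
0.7
delta [-0.0034, -0.0004, 0.0005, 0.1848, 0.0, 0.0298]
0.4
delta [-0.0034, -0.0004, 0.0005, 0.2158, 0.0002, 0.0633]
0.2
delta [-0.0034, -0.0004, 0.0005, 0.2304, 0.0003, 0.0902]
0
delta [-0.0034, -0.0004, 0.0005, 0.2393, 0.0004, 0.1194]
```

View pics/s6.png

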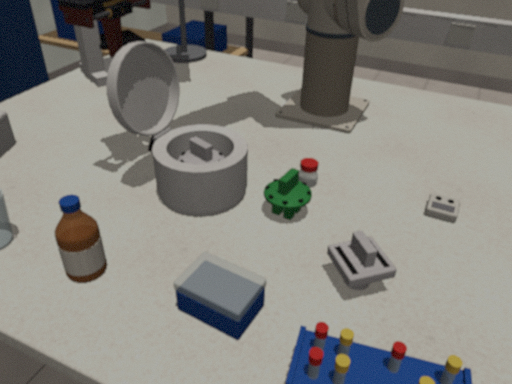

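View pics/t6.png

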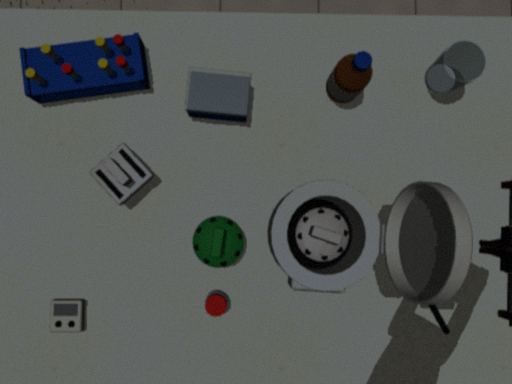

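The fingers are behind the lid and the rotor is visible in the bowl. Pushing gently.

Emit:
{"api": "step_arm", "payload": {
  "deltas": [
    [0, 0, 0, 0.008, 0, 0, 0],
    [0, 0, 0, 0.016, 0, 0, 0],
    [0, 0, 0, 0.024, 0, 0, 0],
    [0, 0, 0, 0.031, 0, 0, 0],
    [0, 0, 0, 0.038, 0, 0, 0],
    [0, 0, 0, 0.045, 0, -0.001, 0],
    [0, 0, 0, 0.052, 0, -0.001, 0],
    [0, 0, 0, 0.0595, 0, -0.001, 0]
  ]
}}

```text
t: 16.07
eef_pos: [0.4983, -0.2389, 0.2606]
tcp_rot: [-2.286, -2.152, 0.003]
wrist_force: [0.1, -3.4, 3.3]
gripper_width: 0.006
```

Run:
```python
from h import *
st=get_state(); print(yaw(),st['eef_pos'],st['t'],st['wrist_force'],st['gripper_width'])
s=snap('scene','s7')
h=np.r_[.5004,-.1996];d=np.r_[.0613,.998]
for th,r in((1.45,.15),(1.3,.15),(1.15,.15),(1.0,.15),(.85,.15),(.7,.15)):
    y=r*np.cos(th)-.03*np.sin(th)-.01; z=r*np.sin(th)+.03*np.cos(th)+.11; p=h+y*d; print(th); go(p[0],p[1],z,-3.5)
```

```text
(np.float64(-3.4730609577469513), array([-2.9e-03,  1.0e-04, -1.0e+00])) [ 0.49827312 -0.23889269  0.26057991] 16.0667 [ 0.07732128 -3.41824267  3.29562597] 0.005879592688957268
1.45
delta [-0.0032, -0.0009, 0.0009, 0.0165, -0.0001, -0.0021]
1.3
delta [-0.0032, -0.0009, 0.0009, 0.0394, -0.0001, -0.0021]
1.15
delta [-0.0032, -0.0009, 0.0009, 0.0621, -0.0001, 0.0013]
1.0
delta [-0.0032, -0.0009, 0.0009, 0.084, -0.0, 0.008]
0.85
delta [-0.0032, -0.0009, 0.0009, 0.1046, 0.0, 0.018]
0.7
delta [-0.0032, -0.0009, 0.0009, 0.1236, 0.0001, 0.0309]
```

View pics/s7.png

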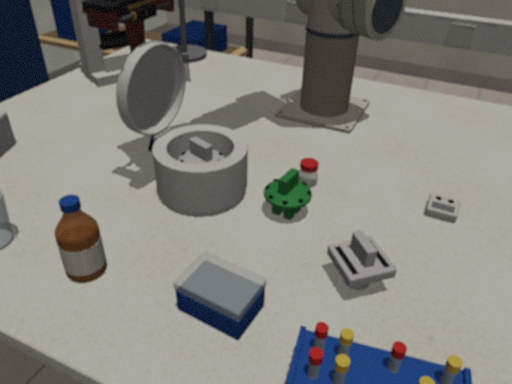

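The lid follows at about 3.4 N. I'll continue along the arc.

Emit:
{"api": "step_arm", "payload": {
  "deltas": [
    [0, 0, 0, 0.0085, 0, -0.001, 0],
    [0, 0, 0, 0.0165, 0, -0.002, 0],
    [0, 0, 0, 0.024, 0, -0.002, 0],
    [0, 0, 0, 0.032, 0, -0.002, 0],
    [0, 0, 0, 0.0394, 0, -0.002, 0],
    [0, 0, 0, 0.047, 0, -0.001, 0],
    [0, 0, 0, 0.0545, 0, 0, 0],
    [0, 0, 0, 0.062, 0, 0.0013, 0],
    [0, 0, 0, 0.0695, 0, 0.0035, 0],
    [0, 0, 0, 0.077, 0, 0.0055, 0],
    [0, 0, 0, 0.084, 0, 0.008, 0]
  ]
}}

```text
t: 17.03
eef_pos: [0.5031, -0.153, 0.2522]
tcp_rot: [-2.285, -2.151, 0.003]
wrist_force: [-0.4, -0.9, -0.0]
gripper_width: 0.003
```

Run:
```python
from h import *
st=get_state(); print(yaw(),st['eef_pos'],st['t'],st['wrist_force'],st['gripper_width'])
s=snap('scene','s8')
h=np.r_[.5004,-.1996];d=np.r_[.0613,.998]
for th,r in((.85,.15),(.7,.15),(.55,.15),(.4,.15),(.3,.15),(.2,.15),(.1,.15),(0,.15)):
    y=r*np.cos(th)-.03*np.sin(th)-.01; z=r*np.sin(th)+.03*np.cos(th)+.11; p=h+y*d; print(th); go(p[0],p[1],z,-3.5)
```

```text
(np.float64(-3.449812013588134), array([-0.0035,  0.0012, -1.    ])) [ 0.50309953 -0.15303576  0.25219739] 17.0333 [-0.37312671 -0.87286743 -0.00365219] 0.0031995843881187074
0.85
delta [-0.0041, -0.002, 0.0011, 0.0188, 0.0004, 0.0093]
0.7
delta [-0.0041, -0.002, 0.0011, 0.0377, 0.0005, 0.0222]
0.55
delta [-0.0041, -0.002, 0.0011, 0.0544, 0.0006, 0.0378]
0.4
delta [-0.0041, -0.002, 0.0011, 0.0687, 0.0007, 0.0558]
0.3
delta [-0.0041, -0.002, 0.0011, 0.0766, 0.0008, 0.0689]
0.2
delta [-0.0041, -0.002, 0.0011, 0.0832, 0.0008, 0.0827]
0.1
delta [-0.0041, -0.002, 0.0011, 0.0884, 0.0009, 0.0971]
0
delta [-0.0041, -0.002, 0.0011, 0.0921, 0.001, 0.1119]
```

View pics/s8.png

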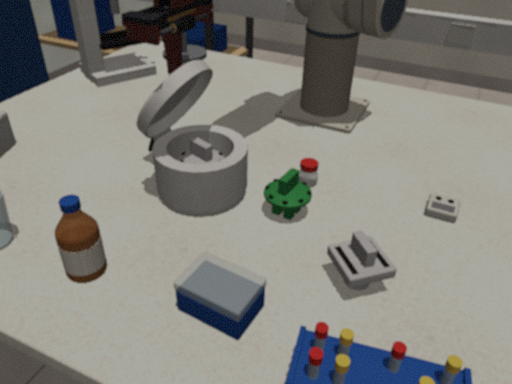

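Emit:
{"api": "step_arm", "payload": {
  "deltas": [
    [0, 0, 0, 0.007, 0, 0.003, 0],
    [0, 0, 0, 0.013, 0, 0.006, 0],
    [0, 0, 0, 0.0188, 0, 0.0093, 0],
    [0, 0, 0, 0.025, 0, 0.0135, 0],
    [0, 0, 0, 0.0315, 0, 0.0178, 0],
    [0, 0, 0, 0.0377, 0, 0.0222, 0],
    [0, 0, 0, 0.046, 0, 0.03, 0],
    [0, 0, 0, 0.0544, 0.0005, 0.0378, 0],
    [0, 0, 0, 0.0615, 0.0005, 0.0468, 0],
    [0, 0, 0, 0.0687, 0.0005, 0.0558, 0]
  ]
}}

```text
t: 17.92
eef_pos: [0.5072, -0.0824, 0.195]
tcp_rot: [-2.283, -2.151, 0.002]
wrist_force: [-0.9, -0.8, 1.6]
gripper_width: 0.006
```

Run:
```python
from h import *
st=get_state(); print(yaw(),st['eef_pos'],st['t'],st['wrist_force'],st['gripper_width'])
s=snap('scene','s9')
h=np.r_[.5004,-.1996];d=np.r_[.0613,.998]
for th,r in((.3,.15),(.2,.15),(.1,.15),(0,.15)):
    y=r*np.cos(th)-.03*np.sin(th)-.01; z=r*np.sin(th)+.03*np.cos(th)+.11; p=h+y*d; print(th); go(p[0],p[1],z,-3.5)
```

```text
(np.float64(-3.4227767591619576), array([-0.0044,  0.0024, -1.    ])) [ 0.50720541 -0.08237518  0.19498783] 17.9167 [-0.91955362 -0.81789941  1.58020171] 0.005973114140713536
0.3
delta [-0.0073, -0.003, 0.0016, 0.006, 0.0016, 0.0103]
0.2
delta [-0.0073, -0.003, 0.0016, 0.0125, 0.0017, 0.0241]
0.1
delta [-0.0073, -0.003, 0.0016, 0.0177, 0.0018, 0.0385]
0
delta [-0.0073, -0.003, 0.0016, 0.0214, 0.0019, 0.0534]
```

View pics/s9.png

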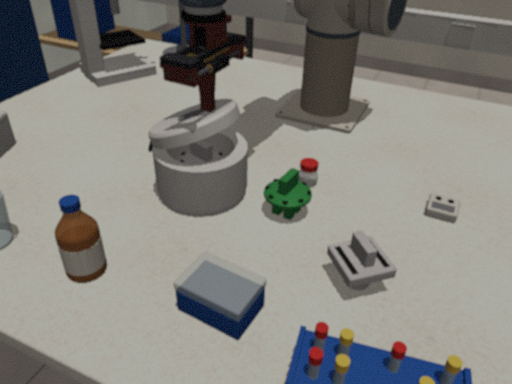

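Emit:
{"api": "step_arm", "payload": {
  "deltas": [
    [0, 0, 0, 0.003, 0.001, 0.005, 0],
    [0, 0, 0, 0.006, 0.001, 0.0103, 0],
    [0, 0, 0, 0.009, 0.001, 0.017, 0],
    [0, 0, 0, 0.0125, 0.001, 0.0241, 0],
    [0, 0, 0, 0.015, 0.001, 0.031, 0],
    [0, 0, 0, 0.0177, 0.001, 0.0385, 0],
    [0, 0, 0, 0.0195, 0.001, 0.044, 0],
    [0, 0, 0, 0.0205, 0.001, 0.048, 0],
    [0, 0, 0, 0.0212, 0.001, 0.051, 0],
    [0, 0, 0, 0.0214, 0.001, 0.052, 0]
  ]
}}

```text
t: 18.8
eef_pos: [0.5079, -0.0597, 0.1409]
tcp_rot: [-2.281, -2.149, 0.005]
wrist_force: [0.1, 0.0, 0.8]
gripper_width: 0.008
```

Emit:
{"api": "step_arm", "payload": {
  "deltas": [
    [0, 0, 0, 0, 0, 0.001, 0],
    [0, 0, 0, 0, 0, 0.002, 0]
  ]
}}

```text
t: 18.97
eef_pos: [0.5081, -0.0597, 0.1401]
tcp_rot: [-2.281, -2.149, 0.005]
wrist_force: [-7.4, 1.9, 23.7]
gripper_width: 0.003
```

The lid met its hard stop at z = 0.140, the closed height. Lifting off to check.

Emit:
{"api": "step_arm", "payload": {
  "deltas": [
    [0, 0, 0, 0, 0, -0.005, 0],
    [0, 0, 0, 0, 0, -0.03, 0],
    [0, 0, 0, 0, 0, -0.06, 0],
    [0, 0, 0, 0, 0, -0.1, 0],
    [0, 0, 0, -0.02, 0, -0.14, 0],
    [0, 0, 0, -0.06, 0, -0.18, 0],
    [0, 0, 0, -0.1, 0, -0.2, 0],
    [0, 0, 0, -0.14, 0, -0.2, 0],
    [0, 0, 0, -0.18, 0, -0.2, 0],
    [0, 0, 0, -0.22, 0, -0.2, 0],
    [0, 0, 0, -0.25, 0, -0.2, 0],
    [0, 0, 0, -0.25, 0, -0.2, 0],
    [0, 0, 0, -0.25, 0, -0.2, 0]
  ]
}}

```text
t: 20.05
eef_pos: [0.4939, -0.312, 0.339]
tcp_rot: [-2.285, -2.144, 0.005]
wrist_force: [0.5, 0.6, -0.5]
gripper_width: 0.004
```

Run:
```python
from h import *
st=get_state(); print(st['eef_pos'],st['t'],st['wrist_force'])
s=snap('scene','s10'); s=snap('top','t10'); P=cloud(s); z=P[...,2]
m=(np.hypot(P[...,0]-.503,P[...,1]+.103)<.08)&(z>.12)&(z<.2); q=P[m]
A=np.c_[q[:,:2]-q[:,:2].mean(0),np.ones(len(q))]; c=np.linalg.lstsq(A,q[:,2],rcond=None)[0]; print(len(q),c,'tilt rad',c[:2])
m=(np.hypot(P[...,0]-.503,P[...,1]+.103)<.08)&(z>.1); print(np.percentile(z[m],[1,50,99]))
for y in(-.16,-.10,-.04): k=m&(abs(P[...,1]-y)<.01)&(z<.2); print(y,np.median(z[k]))
```

```text
[ 0.49393761 -0.31204217  0.33898207] 20.05 [ 0.48933484  0.58633694 -0.49264449]
7331 [-1.24175158e-04 -9.14449016e-04  1.39986469e-01] tilt rad [-0.00012418 -0.00091445]
[0.13710189 0.13997654 0.14307405]
-0.16 0.1399238313348875
-0.1 0.14025846238926465
-0.04 0.13990065622509762
```

View pics/s10.png

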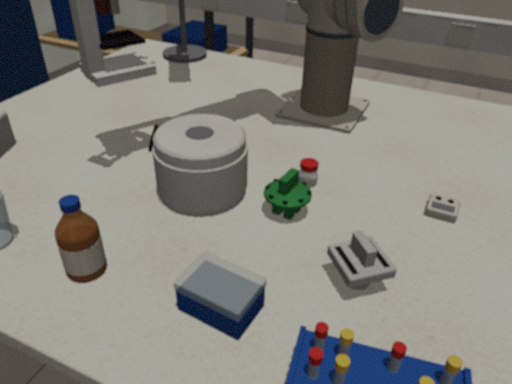

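View pics/t10.png

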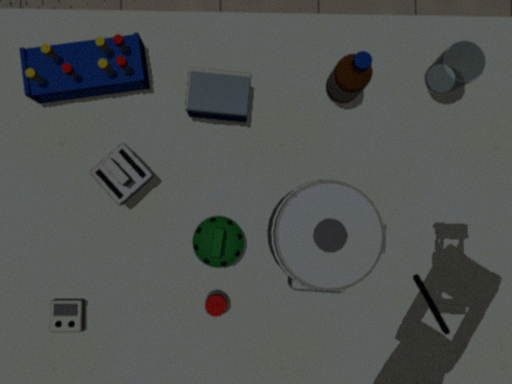

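The lid is closed flat at 140.0 mm with a tilt under 0.001 rad. The bystanders are where they were, and the arm is clear.

```bash
python3 -c "
from h import *
print(close_job(), get_state()['t'])"
```

```text
the job is handed in; nothing more can be done
the job is handed in; nothing more can be done
```

The round rotor is on the drive shaft and the lid is closed. I handed the job in at about 20 s, and no check failed. I have no verdict back.

- **Rotor:** I gripped it by its bar and turned it to the tooth angle, about −18.5°. It went down over the pin and teeth with no load beyond its own weight and met the flange at TCP z = 0.094 m, the height I had worked out for a full seat. Contact was about 10 N. After I let go, the disc was level to about 0.1° and centred in the bowl. Its depth reading was about 1.5 mm under nominal (84.5 against 86 mm), which is within the camera's 2 mm calibration.
- **Lid:** I pushed it shut from its outer side, then from above, and it met its stop with about 24 N from the fingertips. Its outer face measured 140.0 mm above the bench, the closed height, with a tilt under 0.001 rad.
- **Other objects:** In the last top and scene pictures, the square rotor, pot and tip box stood where they began. The arm was touching nothing.
- **Disagreement:** The top and wrist cameras differed by about 3 mm on absolute positions. They agreed to about 0.5 mm on where the rotor had to go relative to the shaft, and I used that relative figure.

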